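# Put the socket caddy into its tool case

### The job

Lift the caddy that holds the steel sockets by the middle of its bar handle, keep it roughly level, and set it down gently in the empty bay of the open tool case, flat on the bay's floor, then let go. Do not drop it in from above the case's rim, and leave the empty caddy where it stands.

Things in the scene. Friction and masses are not known exactly. Their poses are not given: they have to be found in the camera images.
- socket_caddy: The caddy to move: loose open grey metal tray, 130 mm long (its x) by 80 wide, walls 35 high, holding eight steel sockets (tops at 34 mm) in two rows. An upright at each end (34 mm wide, to 122 mm) carries a round black bar handle along x. Yaw within 40 degrees of straight ahead; 0.45 to 0.8 kg, balanced within 6 mm of the bar's middle. Origin: centre of underside, z up. Its ends are equivalent.
- socket_caddy_handle (a point): Middle of the socket caddy's bar handle, on the bar's axis, 108 mm straight above the caddy's origin. The bar is 16 mm thick, runs along the caddy's x and is free over 122 mm between the uprights, with 66 mm of air between its underside and the sockets. Axes as the caddy's.
- empty_caddy: A look-alike that must stay where it is: same tray, uprights and bar handle in the same sizes (bar 108 mm above its origin), but with nothing in it. Origin: centre of its underside.
- open_case: Fixed black open case, rim 40 mm high. Origin: under the centre of its empty bay, at work surface height. Bay 165 mm long (case x) by 115 wide (y), flat floor 10 mm above the origin; the caddy fits only with its length along the case's x, either way round, with 17 mm to spare per side. On the -y side: grey foam with wrenches, 42 mm high; on +x: the lid folded back flat, 22 mm high.
Mind the look-alikes: they are no part of the job. Leave any blue, green or red look-alike of the socket_caddy alone.

How it is judged (in metres and radians):
On the way:
1. the socket caddy is lifted at least 45 mm (clear of the rim), held within 50 mm of the middle of its bar handle (height (world z) of socket_caddy above 0.045 m and distance between the grasp point and socket_caddy_handle below 0.05 m), for 0.2 s.
At the end, for the whole second after the job is handed in: The socket caddy stands in the bay of the open case: its origin within 21 mm of the bay's centre along and across the bay and within 6 mm of the bay floor's height, tilted less than 5 degrees, at rest; the empty caddy stands upright within 30 mm of where it was (x of socket_caddy in the frame of open_case between -0.021 and 0.021 m and y of socket_caddy in the frame of open_case between -0.021 and 0.021 m and z of socket_caddy in the frame of open_case between 0.004 and 0.016 m and angle between socket_caddy's own z axis and vertical below 0.09 rad and linear speed of socket_caddy below 0.02 m/s and distance of empty_caddy from where it was at the start of the episode below 0.03 m and angle between empty_caddy's own z axis and vertical below 0.2 rad); the robot touches nothing.
It fails at once if the socket caddy is tipped more than 30 degrees (angle between socket_caddy's own z axis and vertical above 0.5236 rad).
It fails at once if the socket caddy is let go of while its underside is more than 50 mm above the work surface (above the case's rim) (height (world z) of socket_caddy above 0.05 m and contact force between the fingers and socket_caddy below 0.1 N).
It fails at once if the empty caddy is moved more than 30 mm (distance of empty_caddy from where it was at the start of the episode above 0.03 m).
It also fails if it takes over 37 s, if anything falls off the work surface, if the arm or the gripper's body presses on something with over 40 N, if the wrist force passes 120 N, or if a joint passes its speed limit or range.

### The arm

A 6-joint arm with a two-finger parallel gripper is mounted at the origin on the work surface. World frame = base frame: x ahead of the robot, y to its left, z up, the work surface at z = 0. Lengths are in mm, angles in rad, forces in N, time in s.
With the tool pointing down it reaches from about 350 to 975 mm from the base axis. Payload 7.1 kg.
Tool frame: the origin (TCP) lies on the mounting face of the last link; the fingertips stand 182 mm ahead of it and the grasp point (between the pads) lies 163 mm ahead of it (ctrl.finger_overhang is the distance from the TCP to the fingertips, in mm); z points along the fingers, y is the direction in which the jaws open and shut (so a half turn about z gives the same grasp; the last joint's range is limited). The gripper opens to 88 mm and grips with 3 to 60 N. Pads are 20 mm wide; open, the fingers measure 115 mm over their backs; the gripper's body (75 mm by 178 mm) begins 61 mm behind the grasp point.
Start: joints at [1.258, 0.423, 1.63, -0, 1.089, -0.019], TCP at [180.963, 598.213, 404.675] pointing down, gripper open.
Joint ranges: [-3, 3], [-0.9, 2.11], [0.09, 2.58], [-1.31, 4.45], [0.11, 2.69], [-2.54, 2.54]. Speed limits (rad/s): [2.39, 2.39, 3.01, 3.14, 3.14, 3.14].

### API

Orientations are given as a rotation vector (axis times angle).
In Python, from workcell import ctrl, viewer, recognise gives the robot as it stands.
- The arm moves only by the shell command python3 -m handwheel 'ROWS'. ROWS is JSON, a list of rows, each an object of numbers: "gripper": the closure, from 0 (fully open) to 1 (shut); "tx", "ty", "tz": the shift along the tool's x, y, z in m; "rx", "ry", "rz": the turn, a rotation vector about the tool's x, y, z in degrees. In form: [{"gripper": .., "tx": .., "ty": .., "tz": .., "rx": .., "ry": .., "rz": ..}, ...]. A call has 1 to 8 rows; each row shifts and turns the commanded pose from where the row before left it, along the tool's axes as they then stand; what a row does not reach is not made up. A row lasts 1/8 s, in which the tool goes at most 62.5 mm and 10.7 degrees, less where a joint would pass 70% of its speed; a pose out of reach is approached as far as the arm can. A call with a gripper value outside its range is refused whole. The fingers move at their own pace and stop on an object; the grip force is fixed at half the most. Time passes only in rows, so rows that do not move let the fingers close. It gives the time, the measured TCP pose, the force and the opening at its end, in the units of the state.
- ctrl.get_obs(): the state, without advancing time (a new reading comes with each control period).
- viewer.get_image(name): name is "scene" or "top" or "wrist"; returns a dict with "image" (400x640x3 uint8, red, green, blue), "range_z" (400x640 float32, mm along the optical axis (not along the pixel's ray), 0 where there is no reading), "vfov" (degrees; the focal length in pixels is half the picture's height over the tangent of half this angle, whatever the lens; pixels are square), "cx", "cy" (the principal point, pixels), "k1" (the pictures are not rectified: a ray, as slopes to the right and down, at radius r is drawn at 1 + k1 r^2 times it, then the intrinsics apply), "extrinsics" (4x4, takes a point from world to camera coordinates); the wrist camera has in their place "T_tool_cam" (4x4, takes a point from camera to tool coordinates, whose origin is the TCP and whose axes are the flange's). Camera axes: x right, y up, looking along -z (the intrinsics and any distortion apply to the point x, -y, -z); pixel columns grow to the right and rows downward; lengths in mm; the calibration is good to about 2 mm. A picture is of the moment at which its call begins: read the wrist's pose just before it.
- ctrl.close_job(): hands the job in, once; it reports no verdict.
Trained networks look in a picture, given as the dict that the camera call returned (one of the last four; its "shot" number tells which), for a name from the list of things; names that differ only in an ending like _2 or _b are one class to them, and where a whole thing is asked for, a point or a joint stands for the part that bears it (a point fixed in the world has none). Each returns a list of dicts, best first, with "p" (0 to 1); they miss things now and then, are a little off and sometimes report something else, mostly with a low value. They report only what shows in the picture. A call takes as long as a camera call. They do not tell look-alikes from the thing itself.
- recognise(picture, name): "xy" ([column, row] as shares, 0 to 1, of the picture: columns of its width, rows of its height, amid what is visible of it).
The state is a dict: "t": time; "qpos": joint angles; "qvel": joint speeds; "joint_torque": joint torques, N m; "ee_pos": TCP position; "orientation": TCP orientation; "ft_force": force on the tool from outside, world axes, zero at the start; "moment": the same for the moment, N m; "width": finger opening in mm.
Only numpy, scipy, OpenCV 4.12 (cv2) and the standard library are available. Lean on these libraries where they do the work, as an engineer would, in place of code of your own. Each camera call takes 0.05 s, during which the arm holds its last target.

## Working session

There is one attempt and no reset: what is moved stays moved. The work goes in short steps, Python scripts to look and compute and a shell command to move; the robot and the scene stay as the last step left them, time stands still between calls to the robot, and variables do not carry over. Pictures are saved under pics/ and viewed, and the job is handed in when it is done.

```bash
ls; mkdir -p pics; cat > h.py <<'E'
import numpy as np, cv2
from workcell import ctrl, viewer, recognise
from scipy.spatial.transform import Rotation as R
def f_of(d): return d["image"].shape[0]/2/np.tan(np.radians(d["vfov"])/2)
def cam2world(d,obs=None):
    if "extrinsics" in d: return np.linalg.inv(np.array(d["extrinsics"]))
    T=np.eye(4);T[:3,:3]=R.from_rotvec(obs["orientation"]).as_matrix();T[:3,3]=obs["ee_pos"]
    return T@np.array(d["T_tool_cam"])
def cloud(d,obs=None):
    f=f_of(d);H,W=d["range_z"].shape
    u,v=np.meshgrid(np.arange(W),np.arange(H))
    K=np.array([[f,0,d["cx"]],[0,f,d["cy"]],[0,0,1.]])
    p=cv2.undistortPoints(np.stack([u,v],-1).reshape(-1,1,2).astype(float),K,np.array([d["k1"],0,0,0.])).reshape(H,W,2)
    z=d["range_z"]
    P=np.stack([p[...,0]*z,-p[...,1]*z,-z],-1)
    M=cam2world(d,obs)
    Q=P@M[:3,:3].T+M[:3,3]
    Q[z<=0]=np.nan
    return Q
def save(d,n): cv2.imwrite(n,cv2.cvtColor(d["image"],cv2.COLOR_RGB2BGR))
E
python3 - <<'E'
from h import *
import pickle
o=ctrl.get_obs();print(o)
for n in ["scene","top"]:
    d=viewer.get_image(n);save(d,f"pics/{n}0.png")
    pickle.dump(d,open(f"{n}0.pkl","wb"))
    Q=cloud(d)
    for k in ["socket_caddy","socket_caddy_handle","empty_caddy","open_case"]:
        for r in recognise(d,k)[:5]:
            c,w=int(r["xy"][0]*640),int(r["xy"][1]*400)
            print(n,k,round(r["p"],2),c,w,Q[w,c].round(0))
E
```

```text
pics
{'t': 0.0, 'qpos': array([ 1.25799133e+00,  4.23842843e-01,  1.63071404e+00, -3.02931075e-06,
        1.08863868e+00, -1.90025740e-02]), 'qvel': array([ 7.18844000e-04, -1.50885867e-03,  3.03287221e-03, -3.01136360e-05,
       -3.79239134e-04, -5.28488338e-04]), 'joint_torque': array([ 5.85802809e-04, -5.44633126e+01, -2.73663855e+01,  6.43829280e-02,
        2.27703725e-02, -1.01475475e-04]), 'ee_pos': array([180.88269948, 597.94505126, 403.89079456]), 'orientation': array([-4.59804993e-01, -3.10749595e+00,  2.48376469e-03]), 'ft_force': array([-0.23420489, -0.64027588,  0.27932283]), 'moment': array([-0.03424024,  0.02164221, -0.03149935]), 'width': 88.2995095761442}
scene socket_caddy 0.85 297 220 [504.  96.   2.]
scene socket_caddy 0.82 358 183 [300. 152.   4.]
scene socket_caddy 0.71 430 217 [264. 376.   8.]
scene socket_caddy 0.59 442 289 [421. 513.   7.]
scene socket_caddy_handle 0.98 440 287 [419. 506.   5.]
scene socket_caddy_handle 0.95 298 221 [504. 100.   2.]
scene socket_caddy_handle 0.55 358 184 [302. 153.   3.]
scene socket_caddy_handle 0.55 433 218 [326. 397. 113.]
scene empty_caddy 0.89 366 271 [547. 354. 117.]
scene open_case 0.78 196 188 [ 619. -188.   22.]
top socket_caddy 0.97 200 209 [419. 489. 116.]
top socket_caddy 0.84 335 175 [510. 103. 116.]
top socket_caddy 0.64 322 243 [324. 144.   2.]
top socket_caddy 0.62 242 258 [282. 385.   5.]
top socket_caddy_handle 0.9 335 178 [522. 101.   4.]
top socket_caddy_handle 0.72 238 259 [276. 378. 116.]
top socket_caddy_handle 0.66 195 210 [417. 505. 107.]
top socket_caddy_handle 0.57 317 241 [324. 157. 113.]
top empty_caddy 0.77 253 180 [501. 337. 111.]
top open_case 0.6 432 152 [ 596. -197.   16.]
```

View pics/scene0.png

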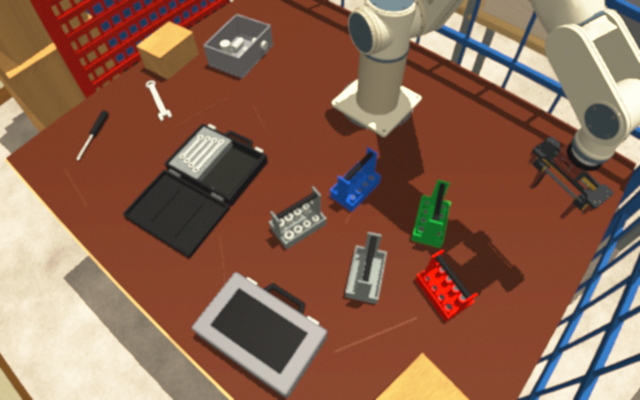

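View pics/top0.png

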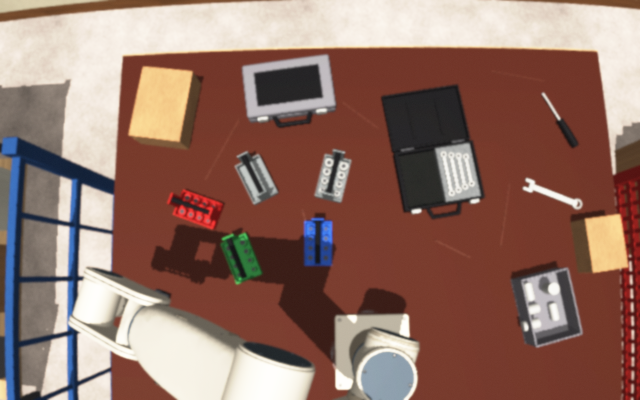

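Candidates for the socket caddy in the top image are red (195,209), green (241,257), blue (318,242), grey empty (255,178) and grey with sockets (333,176). By the description I choose the grey one with sockets at (333,176). The case bay is the black pit at about (420,180), left of the foam. Next I check the choice in a crop and measure.

```bash
python3 - <<'E'
from h import *
import pickle
d=pickle.load(open("top0.pkl","rb"));Q=cloud(d)
im=cv2.cvtColor(d["image"],cv2.COLOR_RGB2BGR)
a=cv2.resize(im[140:215,225:365],None,fx=5,fy=5,interpolation=cv2.INTER_CUBIC)
cv2.imwrite("pics/crop0.png",a)
def fit(name,u0,v0,u1,v1,zl,zh):
    for n in [name]:
        q=Q[v0:v1,u0:u1].reshape(-1,3);q=q[(q[:,2]>zl)&(q[:,2]<zh)]
        r=cv2.minAreaRect(q[:,:2].astype(np.float32));print(name,len(q),"rect",np.round(r[0],1),np.round(r[1],1),round(r[2],1),"medz",np.median(q[:,2]).round(1))
        return q
fit("sock top",312,145,358,205,95,135)
fit("sock all",312,145,358,205,15,135)
fit("empty top",232,145,282,205,95,135)
fit("case rim",375,125,495,225,33,60)
q=fit("case floor",385,140,450,220,5,18)
q=fit("case all",375,70,495,225,8,60)
s=d["range_z"]; print(np.array([[Q[v,u] for u in range(395,450,12)] for v in range(145,220,12)]).round(0).tolist())
E
```

```text
sock top 300 rect [517.  107.3] [ 33.3 131.7] 76.1 medz 115.0
sock all 875 rect [517.2 107.9] [ 80.3 131.8] 75.9 medz 37.8
empty top 295 rect [517.4 339.7] [130.5  33.3] 26.3 medz 115.3
case rim 2600 rect [ 519.6 -211.7] [197.8 250.2] 8.8 medz 38.4
case floor 2195 rect [ 514.8 -150.5] [199.5 248.4] 88.2 medz 10.2
case all 7039 rect [ 622.8 -216.1] [385.4 494.5] 88.0 medz 20.2
[[[621.0, -85.0, 9.0], [621.0, -122.0, 9.0], [618.0, -157.0, 19.0], [619.0, -196.0, 12.0], [612.0, -227.0, 38.0]], [[576.0, -79.0, 43.0], [582.0, -120.0, 12.0], [582.0, -157.0, 12.0], [582.0, -195.0, 8.0], [575.0, -225.0, 38.0]], [[545.0, -82.0, 12.0], [545.0, -119.0, 12.0], [544.0, -156.0, 11.0], [545.0, -194.0, 6.0], [538.0, -224.0, 37.0]], [[510.0, -82.0, -1.0], [508.0, -117.0, 9.0], [507.0, -154.0, 12.0], [507.0, -191.0, 10.0], [502.0, -222.0, 38.0]], [[472.0, -80.0, 5.0], [471.0, -116.0, 11.0], [471.0, -153.0, 10.0], [470.0, -189.0, 12.0], [468.0, -224.0, 22.0]], [[436.0, -79.0, 3.0], [431.0, -110.0, 41.0], [434.0, -152.0, 8.0], [429.0, -180.0, 46.0], [431.0, -221.0, 26.0]], [[400.0, -78.0, 1.0], [399.0, -115.0, -1.0], [399.0, -152.0, -2.0], [396.0, -185.0, 17.0], [395.0, -220.0, 23.0]]]
```

View pics/crop0.png

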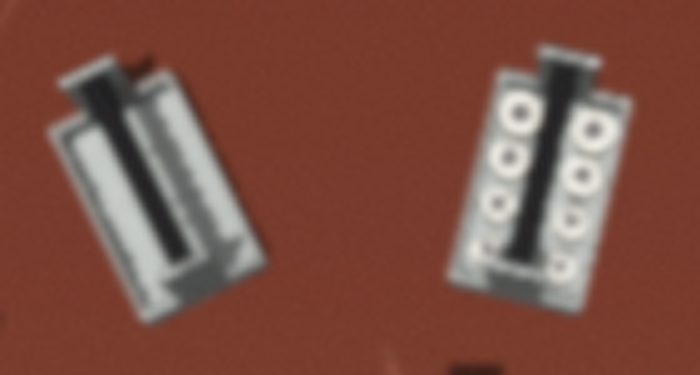

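The crop confirms it: eight round sockets in the caddy at right (top image 333,176), and the caddy at left (255,178) is empty. Now I fit the bay precisely.

```bash
python3 - <<'E'
from h import *
import pickle
from scipy.optimize import differential_evolution
for nm,box in [("top0",(370,60,500,230)),("scene0",(110,110,290,270))]:
    d=pickle.load(open(nm+".pkl","rb"));Q=cloud(d)
    print(nm,"campos",np.linalg.inv(d["extrinsics"])[:3,3].round(0))
    q=Q[box[1]:box[3],box[0]:box[2]].reshape(-1,3);q=q[np.isfinite(q[:,0])]
    hi=q[(q[:,2]>28)&(q[:,2]<55)][:,:2]; lo=q[(q[:,2]>4)&(q[:,2]<16)][:,:2]
    def cost(p):
        c,s=np.cos(p[2]),np.sin(p[2])
        def df(a):
            e=a-p[:2]; x=abs(e[:,0]*c+e[:,1]*s);y=abs(-e[:,0]*s+e[:,1]*c);return x,y
        x,y=df(hi); inn=np.minimum(82.5-x,57.5-y); inn=inn[inn>0]
        # ring of rim points just outside
        ring=((x<95)&(y<70)&((x>82.5)|(y>57.5))).sum()
        return np.minimum(inn,15).sum()*1.0-1.0*ring
    r=differential_evolution(cost,[(470,560),(-190,-100),(-.3,.4)],seed=1,tol=1e-8,popsize=30,maxiter=400)
    print(r.x[:2].round(1),np.degrees(r.x[2]).round(2),r.fun)
    p=r.x;c,s=np.cos(p[2]),np.sin(p[2]);e=q[:,:2]-p[:2]
    X=e[:,0]*c+e[:,1]*s;Y=-e[:,0]*s+e[:,1]*c
    im=np.zeros((400,500,3),np.uint8)
    for a,b,z in zip(X,Y,q[:,2]):
        u,v=int(250-b*1.5),int(200-a*1.5)
        if 0<=u<500 and 0<=v<400: cv2.circle(im,(u,v),2,(255,255,255) if z>28 else (0,160,0) if z>15 else (160,80,0) if z>4 else (60,60,60),-1)
    cv2.rectangle(im,(int(250-57.5*1.5),int(200-82.5*1.5)),(int(250+57.5*1.5),int(200+82.5*1.5)),(0,0,255),1)
    cv2.imwrite(f"pics/bay_{nm}.png",im)
E
python3 -c "
import cv2,numpy as np
cv2.imwrite('pics/bays.png',np.hstack([cv2.imread('pics/bay_top0.png')[:,50:430],cv2.imread('pics/bay_scene0.png')[:,50:430]]))"
```

```text
top0 campos [ 244.  133. 1555.]
[ 511.8 -156.6] 8.57 -758.8175963404605
scene0 campos [ 908.  522. 1057.]
[ 512.  -156.3] 9.27 -781.6866509154809
```

View pics/bays.png

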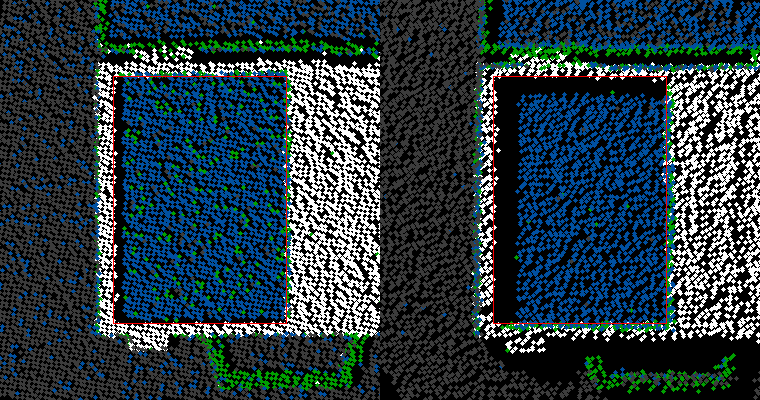

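Both views give the bay at about (512, -156.5) with yaw about 8.9°. The socket caddy is at (517, 107.5) with yaw about -14°, and the top of its bar reads z≈115, where 116 is expected. Next I compute the moves.

```bash
cat > delta.py <<'E'
from h import *
import sys
def show(target,yaw):
    o=ctrl.get_obs();M=R.from_rotvec(o["orientation"]).as_matrix()
    dT=M.T@(np.array(target)-o["ee_pos"])
    c,s=np.cos(np.radians(yaw)),np.sin(np.radians(yaw))
    for sg in (1,-1):
        Mt=np.array([[sg*c,sg*s,0],[sg*s,-sg*c,0],[0,0,-1]]).T
        rv=np.degrees(R.from_matrix(M.T@Mt).as_rotvec())
        if np.linalg.norm(rv)<91: break
    print("t",round(o["t"],2),"pos",o["ee_pos"].round(1),"d tool mm",dT.round(1),"rot",rv.round(1),"F",o["ft_force"].round(1),"w",round(o["width"],1),"q",o["qpos"].round(2))
if __name__=="__main__": show([float(a) for a in sys.argv[1:4]],float(sys.argv[4]))
E
python3 delta.py 517 107.5 380 -14.1
```

```text
t 0.5 pos [181.  598.2 404.7] d tool mm [-463.7 -372.3   24.7] rot [-0.   0.  -2.7] F [0.8 0.5 0.7] w 87.6 q [ 1.26  0.42  1.63 -0.    1.09 -0.02]
```

```bash
python3 -m handwheel '[{"gripper":0,"tx":-0.033,"ty":-0.0265,"tz":0.002},{"gripper":0,"tx":-0.033,"ty":-0.0265,"tz":0.002},{"gripper":0,"tx":-0.033,"ty":-0.0265,"tz":0.002},{"gripper":0,"tx":-0.033,"ty":-0.0265,"tz":0.002},{"gripper":0,"tx":-0.033,"ty":-0.0265,"tz":0.002},{"gripper":0,"tx":-0.033,"ty":-0.0265,"tz":0.002},{"gripper":0,"tx":-0.033,"ty":-0.0265,"tz":0.002},{"gripper":0,"tx":-0.033,"ty":-0.0265,"tz":0.002}]'; python3 delta.py 517 107.5 380 -14.1
```

```text
t 0.5 pos [181.  598.2 404.7] d tool mm [-463.7 -372.3   24.7] rot [-0.   0.  -2.7] F [0.8 0.5 0.7] w 87.6 q [ 1.26  0.42  1.63 -0.    1.09 -0.02]$[0]: bad value
```

```bash
python3 -m handwheel '[{"gripper":0.0,"tx":-0.033,"ty":-0.0265,"tz":0.002,"rx":0,"ry":0,"rz":-0.5}]'; python3 delta.py 517 107.5 380 -14.1
```

```text
t: 0.62
ee_pos: [204.2, 564.4, 402.8]
orientation: [0.442, 3.11, 0.003]
ft_force: [1.1, -0.6, -0.5]
width: 87.8
t 0.62 pos [204.2 564.4 402.8] d tool mm [-427.6 -351.7   22.1] rot [ 0.1 -0.  -2.1] F [ 1.1 -0.6 -0.5] w 87.8 q [ 1.2   0.39  1.69  0.    1.06 -0.09]
```

All keys are required. I continue with full rows.

```bash
python3 -m handwheel '[{"gripper":0,"tx":-0.033,"ty":-0.027,"tz":0.002,"rx":0,"ry":0,"rz":-0.5},{"gripper":0,"tx":-0.033,"ty":-0.027,"tz":0.002,"rx":0,"ry":0,"rz":-0.5},{"gripper":0,"tx":-0.033,"ty":-0.027,"tz":0.002,"rx":0,"ry":0,"rz":-0.5},{"gripper":0,"tx":-0.033,"ty":-0.027,"tz":0.002,"rx":0,"ry":0,"rz":-0.5},{"gripper":0,"tx":-0.033,"ty":-0.027,"tz":0.002,"rx":0,"ry":0,"rz":0},{"gripper":0,"tx":-0.033,"ty":-0.027,"tz":0.002,"rx":0,"ry":0,"rz":0},{"gripper":0,"tx":-0.033,"ty":-0.027,"tz":0.002,"rx":0,"ry":0,"rz":0},{"gripper":0,"tx":-0.033,"ty":-0.027,"tz":0.002,"rx":0,"ry":0,"rz":0}]'; python3 delta.py 517 107.5 380 -14.1
```

```text
t: 1.62
ee_pos: [404.9, 285.3, 386.9]
orientation: [0.392, 3.117, 0.001]
ft_force: [0.4, 0.0, 0.3]
width: 87.9
t 1.62 pos [404.9 285.3 386.9] d tool mm [-152.6 -144.6    6.9] rot [ 0.   0.  -0.2] F [0.4 0.  0.3] w 87.9 q [ 0.59  0.26  1.93  0.    0.96 -0.73]
```

```bash
python3 -m handwheel '[{"gripper":0,"tx":-0.031,"ty":-0.029,"tz":0.001,"rx":0,"ry":0,"rz":-0.2},{"gripper":0,"tx":-0.031,"ty":-0.029,"tz":0.001,"rx":0,"ry":0,"rz":0},{"gripper":0,"tx":-0.031,"ty":-0.029,"tz":0.001,"rx":0,"ry":0,"rz":0},{"gripper":0,"tx":-0.030,"ty":-0.029,"tz":0.001,"rx":0,"ry":0,"rz":0},{"gripper":0,"tx":-0.030,"ty":-0.029,"tz":0.001,"rx":0,"ry":0,"rz":0},{"gripper":0,"tx":0,"ty":0,"tz":0,"rx":0,"ry":0,"rz":0}]'; python3 delta.py 517 107.5 380 -14.1
python3 - <<'E'
from h import *
o=ctrl.get_obs();d=viewer.get_image("wrist");save(d,"pics/wrist1.png")
Q=cloud(d,o)
q=Q.reshape(-1,3)
m=(np.hypot(q[:,0]-517,q[:,1]-107.5)<110)
for zl,zh in((95,135),(15,135)):
    a=q[m&(q[:,2]>zl)&(q[:,2]<zh)]
    r=cv2.minAreaRect(a[:,:2].astype(np.float32));print(len(a),np.round(r[0],1),np.round(r[1],1),round(r[2],2),np.median(a[:,2]).round(1))
E
```

```text
t: 2.38
ee_pos: [518.1, 106.6, 381.8]
orientation: [0.392, 3.116, -0.0]
ft_force: [-0.4, -0.2, -0.8]
width: 88.0
t 2.38 pos [518.1 106.6 381.8] d tool mm [1.3 0.6 1.8] rot [ 0.   0.  -0.2] F [-0.4 -0.2 -0.8] w 88.0 q [ 0.18  0.31  1.86 -0.    0.97 -1.14]
2774 [516.7 107.2] [ 33.9 129.4] 75.39 114.5
6540 [516.9 107.2] [ 80.2 129.8] 75.37 35.1
```

View pics/wrist1.png

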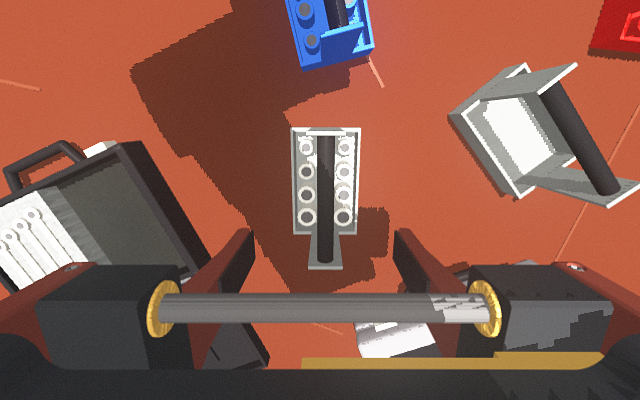

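The wrist view shows the caddy with eight sockets at (325,185), its bar running along image columns and centred between the open fingers. The measured position (517, 107) agrees with the top camera. I descend 110 mm to the bar.

```bash
python3 -m handwheel '[{"gripper":0,"tx":0.001,"ty":0,"tz":0.02,"rx":0,"ry":0,"rz":0},{"gripper":0,"tx":0,"ty":0,"tz":0.02,"rx":0,"ry":0,"rz":0},{"gripper":0,"tx":0,"ty":0,"tz":0.02,"rx":0,"ry":0,"rz":0},{"gripper":0,"tx":0,"ty":0,"tz":0.02,"rx":0,"ry":0,"rz":0},{"gripper":0,"tx":0,"ty":0,"tz":0.015,"rx":0,"ry":0,"rz":0},{"gripper":0,"tx":0,"ty":0,"tz":0.010,"rx":0,"ry":0,"rz":0},{"gripper":0,"tx":0,"ty":0,"tz":0.005,"rx":0,"ry":0,"rz":0},{"gripper":0,"tx":0,"ty":0,"tz":0,"rx":0,"ry":0,"rz":0}]'; python3 delta.py 517 107.3 271 -14.4
```

```text
t: 3.42
ee_pos: [516.1, 108.8, 271.6]
orientation: [-0.386, -3.118, 0.0]
ft_force: [0.8, -0.3, -0.2]
width: 87.7
t 3.42 pos [516.1 108.8 271.6] d tool mm [-1.3 -1.2  0.6] rot [-0.  -0.   0.3] F [ 0.8 -0.3 -0.2] w 87.7 q [ 0.19  0.48  1.93  0.    0.73 -1.14]
```

Pose is within about 1 mm. I close the fingers with a small correction.

```bash
python3 -m handwheel '[{"gripper":0.3,"tx":-0.001,"ty":-0.001,"tz":0,"rx":0,"ry":0,"rz":0},{"gripper":0.5,"tx":0,"ty":0,"tz":0,"rx":0,"ry":0,"rz":0},{"gripper":0.7,"tx":0,"ty":0,"tz":0,"rx":0,"ry":0,"rz":0},{"gripper":1,"tx":0,"ty":0,"tz":0,"rx":0,"ry":0,"rz":0},{"gripper":1,"tx":0,"ty":0,"tz":0,"rx":0,"ry":0,"rz":0},{"gripper":1,"tx":0,"ty":0,"tz":0,"rx":0,"ry":0,"rz":0},{"gripper":1,"tx":0,"ty":0,"tz":0,"rx":0,"ry":0,"rz":0},{"gripper":1,"tx":0,"ty":0,"tz":0,"rx":0,"ry":0,"rz":0}]'; python3 delta.py 517 107.3 271 -14.4
```

```text
t: 4.42
ee_pos: [516.8, 107.6, 271.7]
orientation: [0.387, 3.118, 0.001]
ft_force: [1.6, 2.5, 0.0]
width: 15.0
t 4.42 pos [516.8 107.6 271.7] d tool mm [-0.3 -0.2  0.7] rot [0.  0.  0.3] F [1.6 2.5 0. ] w 15.0 q [ 0.18  0.48  1.93  0.    0.73 -1.14]
```

The opening is 15 mm, which fits the 16 mm bar. I lift 80 mm slowly.

```bash
python3 -m handwheel '[{"gripper":1,"tx":0,"ty":0,"tz":-0.003,"rx":0,"ry":0,"rz":0},{"gripper":1,"tx":0,"ty":0,"tz":-0.007,"rx":0,"ry":0,"rz":0},{"gripper":1,"tx":0,"ty":0,"tz":-0.012,"rx":0,"ry":0,"rz":0},{"gripper":1,"tx":0,"ty":0,"tz":-0.015,"rx":0,"ry":0,"rz":0},{"gripper":1,"tx":0,"ty":0,"tz":-0.015,"rx":0,"ry":0,"rz":0},{"gripper":1,"tx":0,"ty":0,"tz":-0.015,"rx":0,"ry":0,"rz":0},{"gripper":1,"tx":0,"ty":0,"tz":-0.010,"rx":0,"ry":0,"rz":0},{"gripper":1,"tx":0,"ty":0,"tz":-0.005,"rx":0,"ry":0,"rz":0}]'; python3 delta.py 512 -156.5 353 8.9
python3 - <<'E'
from h import *
o=ctrl.get_obs();d=viewer.get_image("wrist");save(d,"pics/wrist2.png")
d=viewer.get_image("scene");save(d,"pics/scene2.png")
E
python3 -c "
import cv2,numpy as np
cv2.imwrite('pics/both2.png',np.vstack([cv2.resize(cv2.imread('pics/wrist2.png'),(480,300)),cv2.resize(cv2.imread('pics/scene2.png')[100:320,150:502],(480,300))]))"
```

```text
t: 5.42
ee_pos: [516.8, 107.5, 354.5]
orientation: [0.386, 3.117, 0.0]
ft_force: [-0.1, -1.1, -6.8]
width: 15.3
t 5.42 pos [516.8 107.5 354.5] d tool mm [ -59.8 -257.1    1.5] rot [  0.   0. -23.] F [-0.1 -1.1 -6.8] w 15.3 q [ 0.18  0.35  1.88  0.    0.91 -1.14]
```

View pics/both2.png

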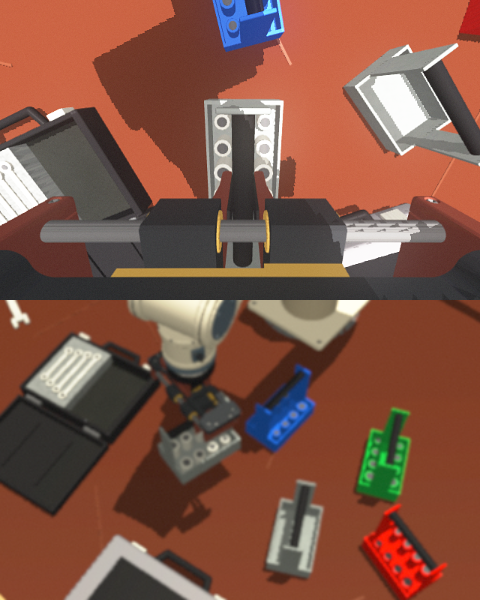

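The caddy hangs level in the gripper: its tray is square to the fingers in the wrist view (243,150), and the scene inset shows it lifted at (195,450). The weight reads 6.8 N. I translate first, then turn.

```bash
python3 -m handwheel '[{"gripper":1,"tx":-0.001,"ty":-0.006,"tz":0,"rx":0,"ry":0,"rz":0},{"gripper":1,"tx":-0.003,"ty":-0.012,"tz":0,"rx":0,"ry":0,"rz":0},{"gripper":1,"tx":-0.004,"ty":-0.018,"tz":0,"rx":0,"ry":0,"rz":0},{"gripper":1,"tx":-0.005,"ty":-0.021,"tz":0,"rx":0,"ry":0,"rz":0},{"gripper":1,"tx":-0.005,"ty":-0.021,"tz":0,"rx":0,"ry":0,"rz":0},{"gripper":1,"tx":-0.005,"ty":-0.021,"tz":0,"rx":0,"ry":0,"rz":0},{"gripper":1,"tx":-0.005,"ty":-0.021,"tz":0,"rx":0,"ry":0,"rz":0},{"gripper":1,"tx":-0.005,"ty":-0.021,"tz":0,"rx":0,"ry":0,"rz":0}]' >/dev/null; python3 -m handwheel '[{"gripper":1,"tx":-0.005,"ty":-0.021,"tz":0,"rx":0,"ry":0,"rz":0},{"gripper":1,"tx":-0.005,"ty":-0.021,"tz":0,"rx":0,"ry":0,"rz":0},{"gripper":1,"tx":-0.005,"ty":-0.021,"tz":0,"rx":0,"ry":0,"rz":0},{"gripper":1,"tx":-0.004,"ty":-0.018,"tz":0,"rx":0,"ry":0,"rz":0},{"gripper":1,"tx":-0.004,"ty":-0.016,"tz":0,"rx":0,"ry":0,"rz":0},{"gripper":1,"tx":-0.003,"ty":-0.012,"tz":0,"rx":0,"ry":0,"rz":0},{"gripper":1,"tx":-0.001,"ty":-0.006,"tz":0,"rx":0,"ry":0,"rz":0},{"gripper":1,"tx":0,"ty":0,"tz":0,"rx":0,"ry":0,"rz":0}]'; python3 -m handwheel '[{"gripper":1,"tx":0,"ty":0,"tz":0,"rx":0,"ry":0,"rz":-2},{"gripper":1,"tx":0,"ty":0,"tz":0,"rx":0,"ry":0,"rz":-4},{"gripper":1,"tx":0,"ty":0,"tz":0,"rx":0,"ry":0,"rz":-4},{"gripper":1,"tx":0,"ty":0,"tz":0,"rx":0,"ry":0,"rz":-4},{"gripper":1,"tx":0,"ty":0,"tz":0,"rx":0,"ry":0,"rz":-4},{"gripper":1,"tx":0,"ty":0,"tz":0,"rx":0,"ry":0,"rz":-3},{"gripper":1,"tx":0,"ty":0,"tz":0,"rx":0,"ry":0,"rz":-2},{"gripper":1,"tx":0,"ty":0,"tz":0,"rx":0,"ry":0,"rz":0}]'; python3 delta.py 512 -156.5 353 8.9
python3 - <<'E'
from h import *
d=viewer.get_image("top");save(d,"pics/top3.png");Q=cloud(d)
a=d["image"][110:240,360:500];cv2.imwrite("pics/top3c.png",cv2.cvtColor(cv2.resize(a,None,fx=4,fy=4),cv2.COLOR_RGB2BGR))
o=ctrl.get_obs();w=viewer.get_image("wrist");save(w,"pics/wrist3.png");Qs=cloud(w,o)
for n,q in(("wrist",Qs),("top",Q)):
    q=q.reshape(-1,3);m=(abs(q[:,0]-512)<90)&(abs(q[:,1]+156)<70)&(q[:,2]>65)&(q[:,2]<125)
    a=q[m];print(n,len(a),np.percentile(a[:,2],[5,25,50,75,95]).round(0)); r=cv2.minAreaRect(a[:,:2].astype(np.float32));print(np.round(r[0],1),np.round(r[1],1),round(r[2],1))
E
```

```text
t: 7.52
ee_pos: [512.4, -155.6, 353.6]
orientation: [-0.387, -3.118, -0.0]
ft_force: [-0.3, 0.3, -5.9]
width: 15.8
t: 8.52
ee_pos: [512.5, -155.1, 353.7]
orientation: [0.244, -3.132, -0.0]
ft_force: [-0.5, 0.3, -6.4]
width: 15.2
t 8.53 pos [ 512.5 -155.1  353.7] d tool mm [ 0.7 -1.3  0.7] rot [ 0. -0.  0.] F [-0.5  0.3 -6.4] w 15.2 q [-0.32  0.36  1.87  0.    0.91 -2.04]
wrist 7300 [ 85.  93. 113. 116. 117.]
[ 505.2 -157.3] [116.5  80.5] 8.7
top 273 [ 84.  89. 104. 116. 121.]
[ 508.4 -134. ] [ 36.7 132.5] 89.7
```

View pics/wrist3.png

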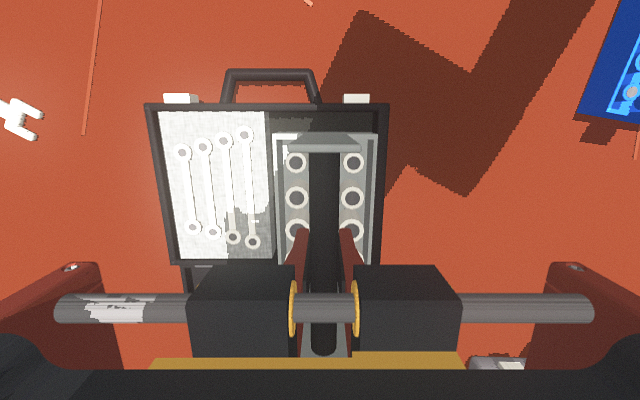

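View pics/top3c.png

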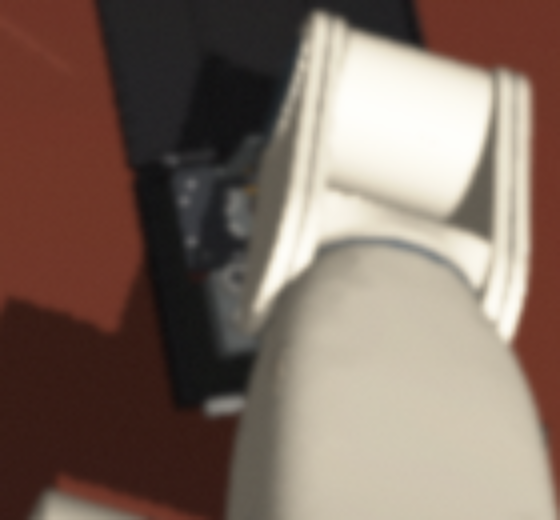

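The wrist view shows the tray (325,195) square above the bay, right of the foam (210,185). By wrist depth the tray is 80.5 wide at yaw 8.7°, with its centre at about (512, -156), so it is centred. I descend 66 mm, then go slowly to contact.

```bash
python3 -m handwheel '[{"gripper":1,"tx":0,"ty":0,"tz":0.006,"rx":0,"ry":0,"rz":0},{"gripper":1,"tx":0,"ty":0,"tz":0.010,"rx":0,"ry":0,"rz":0},{"gripper":1,"tx":0,"ty":0,"tz":0.012,"rx":0,"ry":0,"rz":0},{"gripper":1,"tx":0,"ty":0,"tz":0.012,"rx":0,"ry":0,"rz":0},{"gripper":1,"tx":0,"ty":0,"tz":0.010,"rx":0,"ry":0,"rz":0},{"gripper":1,"tx":0,"ty":0,"tz":0.008,"rx":0,"ry":0,"rz":0},{"gripper":1,"tx":0,"ty":0,"tz":0.005,"rx":0,"ry":0,"rz":0},{"gripper":1,"tx":0,"ty":0,"tz":0.002,"rx":0,"ry":0,"rz":0}]'
python3 delta.py 512 -156 281.7 8.9
python3 - <<'E'
from h import *
o=ctrl.get_obs();w=viewer.get_image("wrist");save(w,"pics/wrist4.png")
E
```

```text
t: 9.62
ee_pos: [512.5, -155.4, 288.4]
orientation: [0.243, -3.132, -0.0]
ft_force: [0.2, 0.5, -6.7]
width: 15.5
t 9.62 pos [ 512.5 -155.4  288.4] d tool mm [ 0.6 -0.5  6.7] rot [ 0. -0. -0.] F [ 0.2  0.5 -6.7] w 15.5 q [-0.32  0.46  1.9   0.    0.78 -2.04]
```

View pics/wrist4.png

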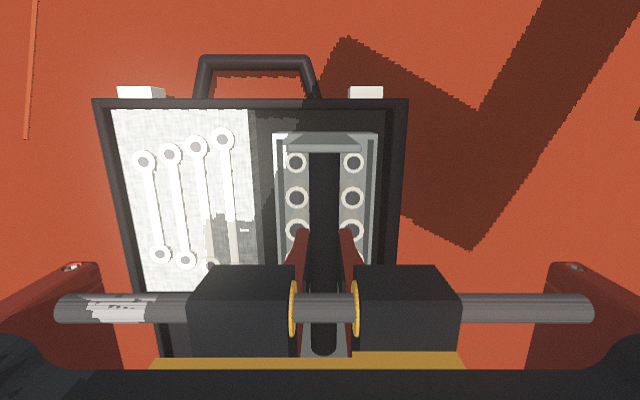

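The tray (325,195) sits inside the bay with gaps on the visible sides: foam edge at 258, inner wall at about 392, and the near rim. I finish slowly.

```bash
python3 -m handwheel '[{"gripper":1,"tx":0,"ty":0,"tz":0.0015,"rx":0,"ry":0,"rz":0},{"gripper":1,"tx":0,"ty":0,"tz":0.0015,"rx":0,"ry":0,"rz":0},{"gripper":1,"tx":0,"ty":0,"tz":0.001,"rx":0,"ry":0,"rz":0},{"gripper":1,"tx":0,"ty":0,"tz":0.001,"rx":0,"ry":0,"rz":0},{"gripper":1,"tx":0,"ty":0,"tz":0,"rx":0,"ry":0,"rz":0}]'
python3 delta.py 512 -156 281.7 8.9
```

```text
t: 10.3
ee_pos: [512.4, -155.4, 283.6]
orientation: [0.243, -3.132, -0.0]
ft_force: [-0.6, -0.5, -7.0]
width: 15.3
t 10.3 pos [ 512.4 -155.4  283.6] d tool mm [ 0.5 -0.5  1.9] rot [ 0. -0. -0.] F [-0.6 -0.5 -7. ] w 15.3 q [-0.32  0.47  1.91  0.    0.77 -2.04]
```

```bash
python3 -m handwheel '[{"gripper":1,"tx":0,"ty":0,"tz":0.0007,"rx":0,"ry":0,"rz":0},{"gripper":1,"tx":0,"ty":0,"tz":0.0007,"rx":0,"ry":0,"rz":0},{"gripper":1,"tx":0,"ty":0,"tz":0,"rx":0,"ry":0,"rz":0},{"gripper":1,"tx":0,"ty":0,"tz":0,"rx":0,"ry":0,"rz":0}]'
python3 delta.py 512 -156 281.7 8.9
```

```text
t: 10.8
ee_pos: [512.4, -155.4, 282.3]
orientation: [0.243, -3.132, 0.0]
ft_force: [0.1, 0.7, -6.4]
width: 15.5
t 10.8 pos [ 512.4 -155.4  282.3] d tool mm [ 0.5 -0.5  0.6] rot [-0. -0. -0.] F [ 0.1  0.7 -6.4] w 15.5 q [-0.32  0.47  1.91 -0.    0.76 -2.04]
```

```bash
python3 -m handwheel '[{"gripper":1,"tx":0,"ty":0,"tz":0.0005,"rx":0,"ry":0,"rz":0},{"gripper":1,"tx":0,"ty":0,"tz":0.0005,"rx":0,"ry":0,"rz":0},{"gripper":1,"tx":0,"ty":0,"tz":0,"rx":0,"ry":0,"rz":0},{"gripper":1,"tx":0,"ty":0,"tz":0,"rx":0,"ry":0,"rz":0}]'
python3 delta.py 512 -156 281.7 8.9
```

```text
t: 11.3
ee_pos: [512.2, -155.3, 281.6]
orientation: [0.243, -3.132, -0.001]
ft_force: [-5.0, 1.7, 3.2]
width: 15.2
t 11.3 pos [ 512.2 -155.3  281.6] d tool mm [ 0.3 -0.7 -0.1] rot [ 0. -0. -0.] F [-5.   1.7  3.2] w 15.2 q [-0.32  0.47  1.91  0.    0.76 -2.04]
```

Contact: the weight is gone from the wrist at z=281.6, where 281.7 was predicted. I open the fingers.

```bash
python3 -m handwheel '[{"gripper":0.7,"tx":0,"ty":0,"tz":0,"rx":0,"ry":0,"rz":0},{"gripper":0.5,"tx":0,"ty":0,"tz":0,"rx":0,"ry":0,"rz":0},{"gripper":0.3,"tx":0,"ty":0,"tz":0,"rx":0,"ry":0,"rz":0},{"gripper":0.1,"tx":0,"ty":0,"tz":0,"rx":0,"ry":0,"rz":0},{"gripper":0,"tx":0,"ty":0,"tz":0,"rx":0,"ry":0,"rz":0},{"gripper":0,"tx":0,"ty":0,"tz":0,"rx":0,"ry":0,"rz":0}]'
python3 delta.py 512 -156 281.7 8.9
```

```text
t: 12.05
ee_pos: [512.5, -155.5, 281.3]
orientation: [-0.243, 3.132, -0.0]
ft_force: [0.4, -0.7, 1.1]
width: 72.0
t 12.05 pos [ 512.5 -155.5  281.3] d tool mm [ 0.5 -0.5 -0.4] rot [-0.  0. -0.] F [ 0.4 -0.7  1.1] w 72.0 q [-0.32  0.47  1.91  0.    0.76 -2.04]
```

```bash
python3 -m handwheel '[{"gripper":0,"tx":0,"ty":0,"tz":0,"rx":0,"ry":0,"rz":0},{"gripper":0,"tx":0,"ty":0,"tz":-0.01,"rx":0,"ry":0,"rz":0},{"gripper":0,"tx":0,"ty":0,"tz":-0.02,"rx":0,"ry":0,"rz":0},{"gripper":0,"tx":0,"ty":0,"tz":-0.02,"rx":0,"ry":0,"rz":0},{"gripper":0,"tx":0,"ty":0,"tz":-0.03,"rx":0,"ry":0,"rz":0},{"gripper":0,"tx":0,"ty":0,"tz":-0.03,"rx":0,"ry":0,"rz":0},{"gripper":0,"tx":0,"ty":0,"tz":-0.02,"rx":0,"ry":0,"rz":0},{"gripper":0,"tx":0,"ty":0,"tz":0,"rx":0,"ry":0,"rz":0}]'
python3 - <<'E'
from h import *
o=ctrl.get_obs();w=viewer.get_image("wrist");save(w,"pics/wrist5.png");Qw=cloud(w,o).reshape(-1,3)
d=viewer.get_image("scene");save(d,"pics/scene5.png");Qs=cloud(d).reshape(-1,3)
t=viewer.get_image("top");Qt=cloud(t).reshape(-1,3)
for n,q in (("wrist",Qw),("scene",Qs)):
    m=np.hypot(q[:,0]-512,q[:,1]+156)<100
    for zl,zh in((105,140),):
        a=q[m&(q[:,2]>zl)&(q[:,2]<zh)]
        if len(a)<20: continue
        r=cv2.minAreaRect(a[:,:2].astype(np.float32));print(n,len(a),np.round(r[0],1),np.round(r[1],1),round(r[2],2),np.median(a[:,2]).round(1))
q=Qt;m=(np.hypot(q[:,0]-517,q[:,1]-340)<100)&(q[:,2]>95)&(q[:,2]<135)
r=cv2.minAreaRect(q[m][:,:2].astype(np.float32));print("empty",np.round(r[0],1),np.round(r[1],1),round(r[2],1))
E
python3 -c "
import cv2,numpy as np
cv2.imwrite('pics/both5.png',np.vstack([cv2.resize(cv2.imread('pics/wrist5.png'),(480,300)),cv2.resize(cv2.imread('pics/scene5.png')[90:310,110:462],(480,300))]))"
```

```text
t: 13.05
ee_pos: [512.8, -155.5, 413.3]
orientation: [-0.243, 3.128, -0.002]
ft_force: [0.2, 0.1, -0.6]
width: 87.6
wrist 2370 [ 512.  -156.3] [130.3  33.8] 8.57 124.5
scene 349 [ 511.8 -154.6] [131.9  36.1] 8.85 123.2
empty [518.1 339.8] [132.3  33.3] 26.6
```

View pics/both5.png

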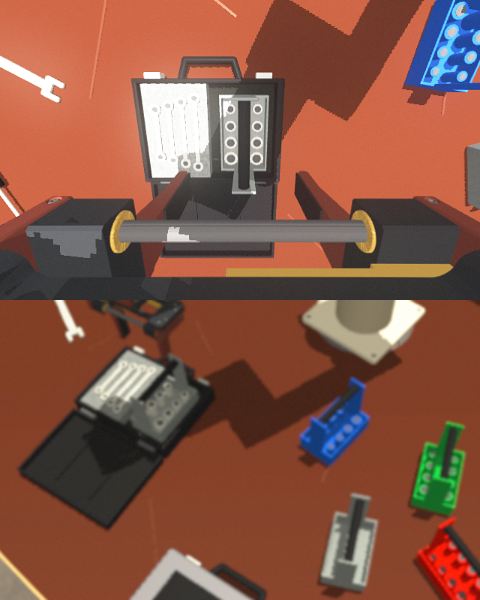

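The caddy stands in the bay (wrist view 243,135) within 2 mm of centre, with its bar top at about 125 mm, where 126 is expected on the floor. The empty caddy has not moved and the gripper is clear. I hand in the job.

```bash
python3 -c "
from workcell import ctrl
print(ctrl.close_job())"
```

```text
the job is handed in; nothing more can be done
None
```

I lifted the grey caddy with the steel sockets by the middle of its bar, about 83 mm up and level. I then carried it to the case, turned it to the bay's yaw of about 8.9° and lowered it. I opened the fingers only after the wrist force showed it had reached the bay floor.

- **Socket caddy:** its centre is at about (512, -156) by the wrist camera and (512, -155) by the scene camera, against a bay centre of (512, -156.5). Its bar top reads 123–125 mm, where 126 is expected when it stands flat on the floor.
- **Empty caddy:** measured within about 1 mm of where it started.
- **Robot:** the gripper is open and about 130 mm above the release height, touching nothing.

I handed the job in just after 13 s. No check failed. The first move call was refused because its rows left out some keys, and nothing moved because of it.

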